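# Seat a drill jig in a corner nest and hold it

### The arm

A 7-joint arm with a two-finger parallel gripper is mounted at the origin on the work surface; the furniture and walls round the work are solid. World frame = base frame: x ahead of the robot, y to its left, z up, the work surface at z = 0. Lengths are in m, angles in rad, forces in N, time in s.
With the tool pointing down it reaches from about 0.35 to 0.9 m from the base axis. Payload 19.9 kg.
Tool frame: the origin (TCP) lies at the very end of the fingers, on their centre line; the grasp point (between the pads) lies 19 mm behind it (bot.grasp_offset is the distance from the TCP to the grasp point, in m); z points along the fingers, y is the line along which they close (so a half turn about z gives the same grasp; the last joint's range is limited). The gripper opens to 94 mm and grips with 3 to 60 N. Pads are 16 mm wide; open, the fingers measure 119 mm over their backs; the gripper's body (75 mm by 177 mm) begins 78 mm behind the grasp point.
Start: joints at [1.204, 0.417, -0.01, 1.614, 0.005, 1.111, -0.053], TCP at [0.2, -0.592, 0.169] pointing down, gripper open.
Joint ranges: [-2.81, 2.81], [-0.39, 2.02], [-1.27, 1.25], [0.06, 2.57], [-1.19, 4.33], [0.19, 2], [-2.82, 2.82]. Speed limits (rad/s): [1.89, 1.89, 2.39, 2.39, 3.01, 3.01, 3.01].

### API

Orientations are given as a rotation vector (axis times angle).
In Python, from workcell import bot gives the robot as it stands. The module is installed in compiled form; this text tells all that it offers.
- The arm moves only by the shell command python3 -m creep 'ROWS' [FORCE]. ROWS is JSON, one flat list of numbers, 7 for each row, row after row: the shift along the tool's x, y, z in m, then the turn, a rotation vector about the tool's x, y, z in degrees, then the opening, from -1 (shut) to 1 (fully open). In form: [x, y, z, wx, wy, wz, hand, x, y, z, wx, wy, wz, hand, ...]. A call has 1 to 10 rows; each row is the pose to reach, as a shift and turn from the pose commanded when the call began, along the tool's axes at that moment; what a row does not reach only later rows make up. A row lasts 1/10 s, in which the tool goes at most 50 mm and 8.59 degrees, less where a joint would pass 70% of its speed; a pose out of reach is approached as far as the arm can. A call with a gripper value outside its range is refused whole. The fingers move at their own pace and stop on an object; FORCE is the grip in N (left out, the last holds). Time passes only in rows, so rows that repeat a pose let the fingers close. It gives the time, the measured TCP pose, the force, the opening and the grip force at its end, in the units of the state.
- bot.read_state(): the state, without advancing time (a new reading comes with each control period).
- bot.read_camera(name): name is "scene" or "top" or "wrist"; returns the picture (400x640x3 uint8, red, green, blue); there is no depth.
- bot.camera_model(name): a dict with "mtx" (3x3 intrinsics, pixels), "camera_from_world" (4x4, takes a point from world to camera coordinates). Camera axes: x right, y up, looking along -z (the intrinsics and any distortion apply to the point x, -y, -z); pixel columns grow to the right and rows downward; lengths in m; the calibration is good to about 2 mm. A picture is of the moment at which its call begins: read the wrist's pose just before it. camera_model takes no time and is no camera call; for the wrist camera it gives the pose at the moment of the call.
- bot.finish_job(): hands the job in; it is judged then, once.
Trained networks look in the newest picture that a camera, given by its name, has taken for a name from the list of things; names that differ only in an ending like _2 or _b are one class to them, and where a whole thing is asked for, a point or a joint stands for the part that bears it (a point fixed in the world has none). Each returns a list of dicts, best first, with "conf" (0 to 1); they miss things now and then, are a little off and sometimes report something else, mostly with a low value. They report only what shows in the picture. A call takes as long as a camera call.
- bot.silhouettes(name, camera): "mask" (400x640 bool, what is visible of it) and "point" ([row, column] in pixels, amid what is visible of it).
The state is a dict: "time": time; "qpos": joint angles; "qvel": joint speeds; "joint_torque": joint torques, N m; "ee_pos": TCP position; "eef_rot": TCP orientation; "wrist_force": force on the tool from outside, world axes, zero at the start; "wrist_torque": the same for the moment, N m; "finger_gap": finger opening in m; "grasp_force": force on a finger pad.
Only numpy, scipy, OpenCV 4.12 (cv2) and the standard library are available. Lean on these libraries where they do the work, as an engineer would, in place of code of your own. Each camera call takes 0.05 s, during which the arm holds its last target. There are 200 camera calls.

### The job

Pick up the drill jig and lay it flat on the plate of the corner nest, with its two brass pins at the end away from the short fence. Push it fully home into the corner, so that its long side is tight and flush against the long blue fence and its plain end against the short one, with both spring buttons pushed in, and finish while still holding it pressed against both fences; do not let go. Leave the cutters, the tape roll and the small steel block where they are.

Things in the scene. Friction and masses are not known exactly. Their poses are not given: they have to be found in the camera images.
- jig_grip (a point): Loose grey steel drill jig, 0.42 kg: base 75 (x) x 110 (y) x 18 mm; on it a raised block 50 (x) x 60 (y) x 14 mm tall, to be gripped across x, and two brass pins. Point: centre of the raised block, 25 mm over the jig's underside, 7 mm over the base's top. x across, y to the pin end, z up. Plain end 43 mm to -y, pin end 67 mm to +y, long sides 37.5 mm to each side.
- jig_pins (a point): Point midway between the jig's two brass pins (each 12 mm in diameter, 14 mm tall, 20 mm to +x and -x of it); 52 mm to +y of jig_grip, same height and axes.
- nest: Corner nest fixed on the bench: aluminium plate, 8 mm thick, spanning x -76 to +58, y -75 to +91 mm; two blue fences at right angles rise 14 mm above it. Origin on the bench below the plate, under the centre of the jig's base when seated. Pushing to +x and -y seats the jig; then its axes are parallel to the nest's and jig_grip is at (0, -12, 33) mm in this frame.
- long_fence: Long blue fence, one with the nest, same frame. Its face looks to -x and stands 37.5 mm to +x of the origin; it runs from y = -71 to +60 mm, 16 mm thick, top 22 mm above the bench.
- short_fence: Short blue fence, one with the nest, same frame. Its face looks to +y and stands 55 mm to -y of the origin; it runs from x = -43 to +33 mm, 16 mm thick, top 22 mm above the bench.
- long_button (a joint): Brass spring button, 10 mm in diameter, that stands 6 mm out of the long fence's face, 12 mm to -y of the nest's origin, 15.5 mm above the bench; pushed to +x. 0 m = out, 0.006 m = flush with the fence; needs 2.5 N to start and 5.5 N when flush, springs back.
- short_button (a joint): Brass spring button, 10 mm in diameter, that stands 6 mm out of the short fence's face, at the nest's x = 0, 15.5 mm above the bench; pushed to -y. 0 m = out, 0.006 m = flush with the fence; needs 2.5 N to start and 5.5 N when flush, springs back.
- cutters: Red-handled cutters, 129 x 50 x 12 mm, lying loose; origin at the centre of the underside. Leave alone.
- tape: Roll of amber tape, 60 mm in diameter, 12 mm tall, loose; origin at the centre of the underside. Leave alone.
- gauge_block: Small steel block 30 x 45 x 31 mm, loose; origin at the centre of the underside. Leave alone.

How it is judged:
By the outcome, as a careful person would: the job done as asked, in the order asked, and still so for the second after the job is handed in, while the arm keeps its last pose, push and grip.
It also fails if it takes over 59 s, if anything falls off the work surface, if the arm or the gripper's body presses on something with over 40 N, if the wrist force passes 120 N, or if a joint passes its speed limit or range.

## Working session

There is one attempt and no reset: what is moved stays moved. The work goes in short steps, Python scripts to look and compute and a shell command to move; the robot and the scene stay as the last step left them, time stands still between calls to the robot, and variables do not carry over. Pictures are saved under pics/ and viewed, at most 10 in all, crops included, and the job is handed in when it is done.

```bash
mkdir -p pics; cat > h.py <<'E'
import numpy as np, cv2
from workcell import bot
from scipy.spatial.transform import Rotation as R
def ray(cam,px,model=None):  # px (col,row)
    m=model or bot.camera_model(cam); K=np.array(m["mtx"]); T=np.array(m["camera_from_world"])
    px=np.atleast_2d(np.asarray(px,float))
    d=np.c_[(px[:,0]-K[0,2])/K[0,0],(px[:,1]-K[1,2])/K[1,1],np.ones(len(px))]*[1,-1,-1]
    return -T[:3,:3].T@T[:3,3], d@T[:3,:3]
def onz(cam,px,z,model=None):
    o,d=ray(cam,px,model); return o+d*((z-o[2])/d[:,2])[:,None]
def proj(cam,P,model=None):
    m=model or bot.camera_model(cam); K=np.array(m["mtx"]); T=np.array(m["camera_from_world"])
    c=(np.atleast_2d(P)@T[:3,:3].T+T[:3,3])*[1,-1,-1]
    u=c@K.T; return u[:,:2]/u[:,2:]
def snap(cam,fn):
    im=bot.read_camera(cam); cv2.imwrite("pics/"+fn,im[:,:,::-1]); return im
E
python3 - <<'E'
from h import *
s=bot.read_state(); print({k:np.round(v,3) for k,v in s.items()}, list(bot.camera_model("top").keys()))
a=snap("top","top0.png"); 
for n,z in [("jig_grip",.032),("nest",.008),("long_fence",.022),("short_fence",.022),("cutters",.01),("tape",.012),("gauge_block",.031)]:
    for r in bot.silhouettes(n,"top")[:2]:
        p=r["point"][::-1]; rr=cv2.minAreaRect(np.argwhere(r["mask"])[:,::-1].astype(np.float32))
        print(n,round(r["conf"],2),p,onz("top",p,z).round(3),onz("top",cv2.boxPoints(rr),z)[:,:2].round(3).tolist())
b=snap("scene","scene0.png")
E
```

```text
{'time': np.float64(0.0), 'qpos': array([ 1.203,  0.418, -0.01 ,  1.614,  0.005,  1.111, -0.053]), 'qvel': array([-0.001, -0.001,  0.001, -0.   ,  0.   ,  0.001,  0.   ]), 'joint_torque': array([ 1.0000e-03, -8.5126e+01,  6.3900e-01, -4.2598e+01, -4.9000e-02,
        1.9000e-02,  0.0000e+00]), 'ee_pos': array([ 0.2  , -0.592,  0.169]), 'eef_rot': array([-3.099, -0.509,  0.   ]), 'wrist_force': array([-0.008, -0.149, -0.16 ]), 'wrist_torque': array([-0.003,  0.018,  0.029]), 'grasp_force': np.float64(0.0), 'finger_gap': np.float64(0.094)} ['mtx', 'camera_from_world']
jig_grip 0.58 [215.3, 182.4] [[0.533 0.103 0.032]] [[0.502, 0.157], [0.58, 0.15], [0.567, 0.035], [0.489, 0.043]]
jig_grip 0.21 [353.9, 185.6] [[ 0.533 -0.215  0.032]] [[0.522, -0.147], [0.563, -0.27], [0.546, -0.275], [0.505, -0.152]]
nest 0.88 [351.1, 204.4] [[ 0.491 -0.212  0.008]] [[0.52, -0.114], [0.573, -0.275], [0.44, -0.316], [0.389, -0.156]]
long_fence 0.79 [353.0, 187.0] [[ 0.531 -0.214  0.022]] [[0.526, -0.146], [0.565, -0.272], [0.546, -0.278], [0.507, -0.152]]
short_fence 0.52 [380.6, 197.3] [[ 0.508 -0.279  0.022]] [[0.538, -0.259], [0.545, -0.28], [0.472, -0.302], [0.465, -0.281]]
cutters 0.72 [215.5, 253.8] [[0.371 0.101 0.01 ]] [[0.432, 0.118], [0.433, 0.07], [0.305, 0.065], [0.304, 0.113]]
tape 0.58 [300.9, 257.6] [[ 0.365 -0.096  0.012]] [[0.412, -0.067], [0.413, -0.125], [0.355, -0.126], [0.354, -0.068]]
gauge_block 0.62 [414.9, 160.4] [[ 0.596 -0.359  0.031]] [[0.61, -0.333], [0.611, -0.383], [0.58, -0.382], [0.579, -0.333]]
```

View pics/top0.png

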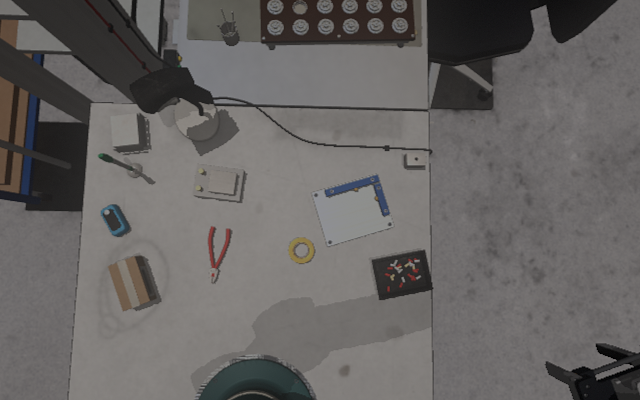

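View pics/scene0.png

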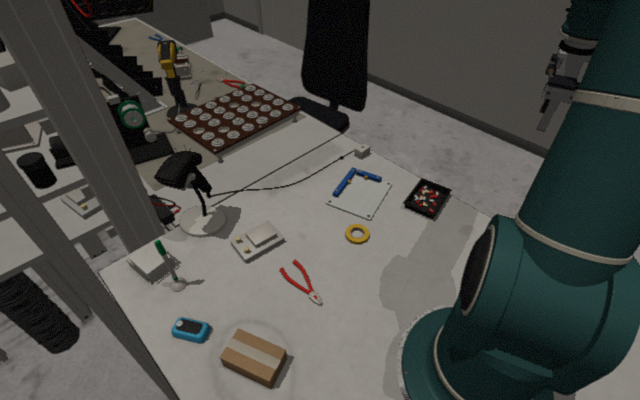

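The top view shows the jig at (218,183) with its pins to the left (world +y). The nest is at (355,208), with the long fence on the far side and the short fence on the right. A lamp base stands at (197,120), with its head at (165,90). The gauge block is at (414,160).

Next I'll work out the approach and the lamp clearance.

```bash
cat >> h.py <<'E'
def go(pos,ydir,s=None):
    """tool-frame shift (mm) and turn (deg) to TCP pos, pointing down, tool y along +-ydir (deg yaw in world)"""
    s=s or bot.read_state(); R0=R.from_rotvec(s["eef_rot"]); out=[]
    for k in (0,180):
        a=np.radians(ydir+k); y=np.array([np.cos(a),np.sin(a),0]); z=np.array([0,0,-1.]); x=np.cross(y,z)
        Rt=R.from_matrix(np.c_[x,y,z]); out.append((R0.inv()*Rt).as_rotvec(degrees=True))
    w=min(out,key=np.linalg.norm)
    sh=R0.inv().apply(np.array(pos)-s["ee_pos"])*1000
    print("shift mm",sh.round(1),"turn",w.round(2)); return sh,w
E
python3 - <<'E'
from h import *
def tri(pt,ps):
    o1,d1=ray("top",pt);o2,d2=ray("scene",ps);d1=d1[0];d2=d2[0]
    t=np.linalg.lstsq(np.c_[d1,-d2],o2-o1,rcond=None)[0]; return (o1+d1*t[0]).round(3),(o2+d2*t[1]).round(3)
print("head",tri((165,90),(178,168)), "tip",tri((205,108),(208,190)), "base",onz("top",[[197,122],[222,125],[197,140]],.01).round(3))
print("gauge corner etc", onz("top",[[245,202],[192,197],[197,165],[240,168]],.018).round(3).tolist())
s=bot.read_state(); print(R.from_rotvec(s["eef_rot"]).as_matrix().round(3))
go([.50,.09,.25],-6.5)
m=bot.camera_model("wrist"); T=np.array(m["camera_from_world"]); c=-T[:3,:3].T@T[:3,3]; print("wristcam in tool",R.from_rotvec(s["eef_rot"]).inv().apply(c-s["ee_pos"]).round(3), "dir tool",R.from_rotvec(s["eef_rot"]).inv().apply(-T[2,:3]).round(3),np.array(m["mtx"]))
E
```

```text
head (array([0.685, 0.17 , 0.189]), array([0.69 , 0.175, 0.193])) tip (array([0.687, 0.119, 0.09 ]), array([0.691, 0.123, 0.092])) base [[0.681 0.158 0.01 ]
 [0.675 0.098 0.01 ]
 [0.637 0.156 0.01 ]]
gauge corner etc [[0.491, 0.036, 0.018], [0.5, 0.158, 0.018], [0.576, 0.15, 0.018], [0.571, 0.051, 0.018]]
[[ 0.947  0.32  -0.   ]
 [ 0.32  -0.947  0.   ]
 [-0.    -0.    -1.   ]]
shift mm [ 502.5 -550.2  -80.7] turn [-1.000e-02 -1.000e-02 -6.483e+01]
wristcam in tool [ 0.073  0.    -0.215] dir tool [-0.251 -0.001  0.968] [[283.28326323   0.         326.35804687]
 [  0.         283.28326323 205.15528273]
 [  0.           0.           1.        ]]
```

```bash
python3 -m creep '[0.26,-0.27,-0.03,0,0,-30,1, 0.26,-0.27,-0.03,0,0,-30,1, 0.26,-0.27,-0.03,0,0,-30,1, 0.26,-0.27,-0.03,0,0,-30,1, 0.26,-0.27,-0.03,0,0,-30,1, 0.26,-0.27,-0.03,0,0,-30,1, 0.26,-0.27,-0.03,0,0,-30,1, 0.529,-0.551,0.02,0,0,-64.8,1, 0.529,-0.551,0.02,0,0,-64.8,1, 0.529,-0.551,0.02,0,0,-64.8,1]'
python3 - <<'E'
from h import *
go([.525,.1,.15],-6.5)
E
```

```text
time: 1.45
ee_pos: [0.4126, -0.1398, 0.1802]
eef_rot: [2.495, 1.907, 0.0]
wrist_force: [0.5, -1.6, -0.2]
finger_gap: 0.0937
grasp_force: 0.0
shift mm [260.9  45.5  30.1] turn [ 0.06  0.03 -8.71]
```

```bash
python3 - <<'E'
from h import *
for _ in range(6): bot.read_camera("wrist")   # let the arm settle
s=bot.read_state(); print(s["time"],s["ee_pos"],np.abs(s["qvel"]).max())
m=bot.camera_model("wrist"); im=snap("wrist","w1.png")
import pickle
out={}
for n,z in [("nest",.008),("long_fence",.022),("short_fence",.022)]:
    for r in bot.silhouettes(n,"wrist")[:1]:
        c=max(cv2.findContours(r["mask"].astype(np.uint8),0,2)[0],key=cv2.contourArea)
        P=onz("wrist",c[:,0],z,m)[:,:2]; rr=cv2.minAreaRect((P*1000).astype(np.float32))
        print(n,round(r["conf"],2),len(c),np.round(rr[0],1),np.round(rr[1],1),round(rr[2],2)); out[n]=r["mask"]
pickle.dump((m,out),open("w1.pkl","wb"))
E
```

```text
1.75 [ 0.41176526 -0.14248933  0.1800251 ] 0.012174272489243479
nest 0.74 251 [ 480.4 -217.7] [134.7 171.7] 17.21
long_fence 0.83 130 [ 534.5 -211.3] [ 18.6 133.3] 17.21
short_fence 0.8 32 [ 477.4 -286.9] [20.4 21.3] 17.76
```

View pics/w1.png

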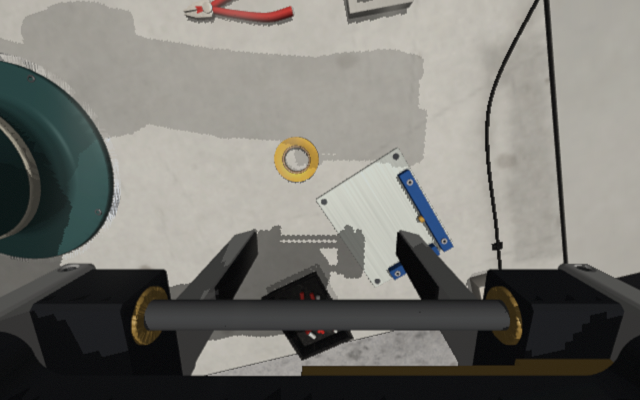

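The nest is at (385,215) with its fences on the right. Its origin works out to about (0.491, -0.220), yaw 17.2°. Next I'll move over the jig.

```bash
python3 -m creep '[0.263,0.046,0.03,0,0,-8.7,1, 0.263,0.046,0.03,0,0,-8.7,1, 0.263,0.046,0.03,0,0,-8.7,1, 0.263,0.046,0.03,0,0,-8.7,1, 0.263,0.046,0.03,0,0,-8.7,1, 0.263,0.046,0.03,0,0,-8.7,1, 0.263,0.046,0.03,0,0,-8.7,1, 0.263,0.046,0.03,0,0,-8.7,1, 0.263,0.046,0.03,0,0,-8.7,1]'
python3 - <<'E'
from h import *
for _ in range(4): bot.read_camera("wrist")
s=bot.read_state(); print(s["time"],s["ee_pos"],np.abs(s["qvel"]).max())
m=bot.camera_model("wrist"); im=snap("wrist","w2.png")
for n,z in [("jig_grip",.018),("jig_pins",.032)]:
    for r in bot.silhouettes(n,"wrist")[:2]:
        c=max(cv2.findContours(r["mask"].astype(np.uint8),0,2)[0],key=cv2.contourArea)
        P=onz("wrist",c[:,0],z,m)[:,:2]; rr=cv2.minAreaRect((P*1000).astype(np.float32))
        print(n,round(r["conf"],2),len(c),r["point"],np.round(rr[0],1),np.round(rr[1],1),round(rr[2],2))
E
```

```text
time: 2.85
ee_pos: [0.5268, 0.098, 0.15]
eef_rot: [2.352, 2.082, -0.001]
wrist_force: [-0.6, -0.5, -0.2]
finger_gap: 0.0942
grasp_force: 0.0
3.05 [0.52690446 0.09852672 0.15021696] 0.006382035600513242
jig_grip 0.78 51 [191.0, 335.1] [536.6 100.7] [112.2  76.7] 85.02
jig_pins 0.92 22 [186.8, 333.8] [537.4 103. ] [104.8  72.9] 83.14
```

View pics/w2.png

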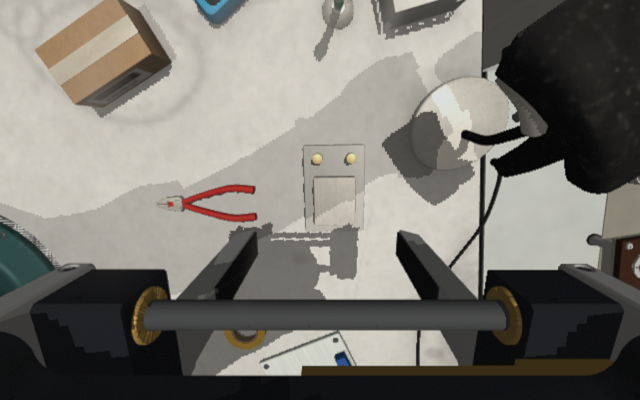

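The jig is upright with its pins at the top, at (317,158) and (350,158). Its block top spans columns 314–354 and rows 178–225. I'll get the yaw and grip point from these.

```bash
python3 - <<'E'
from h import *
im=cv2.imread("pics/w2.png"); 
cr=im[135:240,290:380]; cv2.imwrite("pics/w2c.png",cv2.resize(cr,None,fx=6,fy=5.7,interpolation=cv2.INTER_NEAREST)[:600,:800])
b=onz("wrist",[[314,178],[354,178],[355,225],[314,226]],.032); p=onz("wrist",[[317,158],[350,158]],.032); e=onz("wrist",[[303,145],[365,145],[365,230],[304,230]],.018)
def ang(v): return np.degrees(np.arctan2(v[1],v[0])).round(1)
print(b.round(4).tolist(),b.mean(0)); print("block yaw",ang(b[1]-b[0]),ang(b[2]-b[3]),ang(b[0]-b[3])-90,ang(b[1]-b[2])-90)
print("pins",p.mean(0),ang(p[1]-p[0]), "base",e.round(4).tolist(),ang(e[1]-e[0]),ang(e[0]-e[3])-90,ang(e[1]-e[2])-90)
v=p.mean(0)-b.mean(0); print("grip->pin",v,ang(v)-90)
E
```

```text
[[0.5154, 0.1204, 0.032], [0.5625, 0.1148, 0.032], [0.5582, 0.0563, 0.032], [0.5076, 0.0611, 0.032]] [0.53591627 0.08815772 0.032     ]
block yaw -6.8 -5.4 -7.400000000000006 -4.200000000000003
pins [0.54098116 0.14101239 0.032     ] -6.8 base [[0.5066, 0.1594, 0.018], [0.5804, 0.1506, 0.018], [0.5713, 0.0432, 0.018], [0.4929, 0.0525, 0.018]] -6.8 -7.299999999999997 -4.900000000000006
grip->pin [0.00506489 0.05285468 0.        ] -5.5
```

View pics/w2c.png

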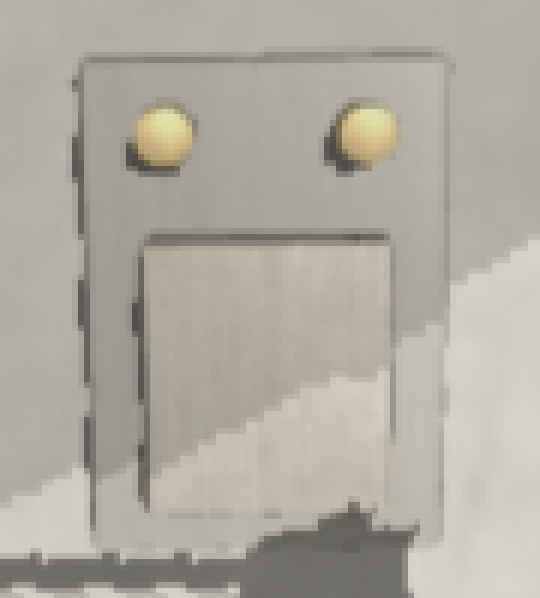

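```bash
python3 - <<'E'
from h import *
go([.536,.088,.0205],-6.3)
E
```

```text
shift mm [ -9.9  10.3 129.6] turn [ 0.01  0.   -0.58]
```

```bash
python3 -m creep '[-0.010,0.010,0.03,0,0,-0.6,1, -0.010,0.010,0.06,0,0,-0.6,1, -0.010,0.010,0.09,0,0,-0.6,1, -0.010,0.010,0.11,0,0,-0.6,1, -0.010,0.010,0.12,0,0,-0.6,1, -0.010,0.010,0.125,0,0,-0.6,1, -0.010,0.010,0.1295,0,0,-0.6,1, -0.010,0.010,0.1295,0,0,-0.6,1]'
python3 - <<'E'
from h import *
snap("wrist","w3.png")
go([.536,.088,.0205],-6.3)
E
```

```text
time: 4.0
ee_pos: [0.5359, 0.0883, 0.0208]
eef_rot: [2.339, 2.097, 0.001]
wrist_force: [-0.5, 0.8, -0.1]
finger_gap: 0.0944
grasp_force: 0.0
shift mm [-0.3  0.   0.5] turn [ 0.04 -0.01  0.05]
```

View pics/w3.png

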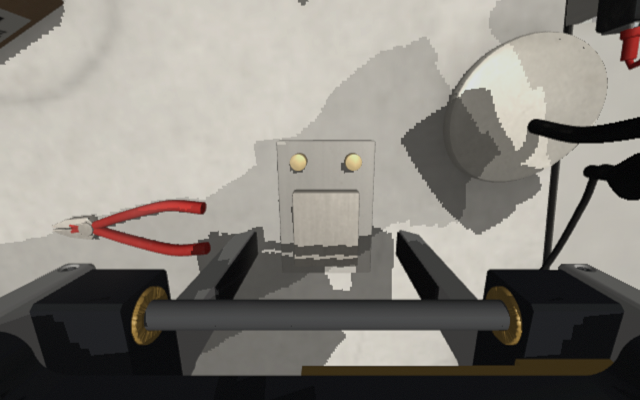

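Before closing I'll check the alignment along the jig: the block's far edge is at row 191 and the pins are at (298,162) and (353,162).

```bash
python3 - <<'E'
from h import *
p=onz("wrist",[[298,161],[353,161],[292,191],[358,191]],.032).round(4); print(p)
s=bot.read_state(); Ri=R.from_rotvec(s["eef_rot"]).inv()
print((Ri.apply(p-s["ee_pos"])*1000).round(1))  # expect pins x=52,y=+-20; edge x=30,y=+-25
E
```

```text
[[0.5222 0.1428 0.032 ]
 [0.5612 0.1386 0.032 ]
 [0.5149 0.1216 0.032 ]
 [0.563  0.1164 0.032 ]]
[[ 52.6 -19.6 -11. ]
 [ 52.7  19.6 -10.9]
 [ 30.8 -24.6 -11. ]
 [ 30.8  23.8 -10.9]]
```

```bash
python3 -m creep '[0,0,0,0,0,0,-1, 0,0,0,0,0,0,-1, 0,0,0,0,0,0,-1, 0,0,0,0,0,0,-1, 0,0,0,0,0,0,-1, 0,0,0,0,0,0,-1, 0,0,0,0,0,0,-1, 0,0,0,0,0,0,-1]' 50
```

```text
time: 4.85
ee_pos: [0.5356, 0.0883, 0.0204]
eef_rot: [-2.339, -2.097, 0.0]
wrist_force: [0.1, -0.7, 0.8]
finger_gap: 0.0329
grasp_force: 0.0
```

```bash
python3 - <<'E'
from h import *
snap("wrist","w4.png"); s=bot.read_state(); print(s["finger_gap"],s["grasp_force"],s["wrist_force"])
E
```

```text
0.029472487254540013 0.0 [ 0.41551385 -0.11232156  0.04383989]
```

View pics/w4.png

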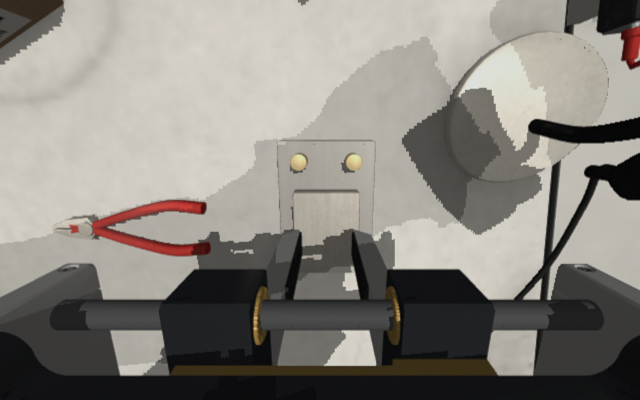

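```bash
python3 - <<'E'
from h import *
print(bot.grasp_offset)
im=bot.read_camera("wrist")[:,:,::-1]; s=bot.read_state(); print(s["time"],s["finger_gap"],s["grasp_force"],s["ee_pos"])
print("tcp px",proj("wrist",[s["ee_pos"],s["ee_pos"]+[0,0,.019]]))
a=cv2.imread("pics/w4.png"); f=lambda i:cv2.resize(i[180:290,255:400],None,fx=5.4,fy=5.4)[:,:]
g=np.hstack([cv2.convertScaleAbs(i[175:295,255:400],alpha=1.6,beta=20) for i in (a,im)])
cv2.imwrite("pics/w5.png",cv2.resize(g,None,fx=2.75,fy=2.75*1.6)[:600,:800])
E
```

```text
0.0188
4.95 0.02509366763354864 0.0 [0.53559819 0.08831714 0.02046503]
tcp px [[325.53959865 226.04612322]
 [325.46716965 234.38553867]]
```

View pics/w5.png

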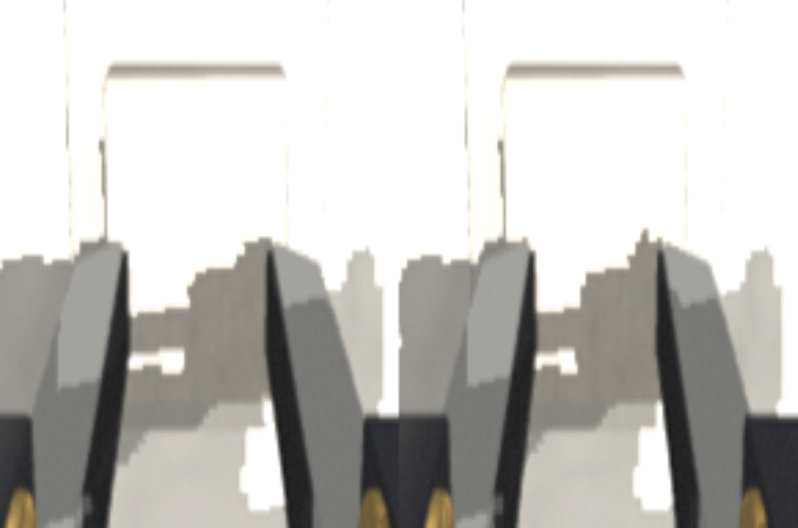

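The fingers have closed above the block instead of beside it, so the real fingertips sit higher than the reported TCP. I'll check against the scene camera.

```bash
python3 - <<'E'
from h import *
im=bot.read_camera("scene")[:,:,::-1].copy(); s=bot.read_state(); print(s["time"],s["finger_gap"],s["grasp_force"],s["ee_pos"],s["qpos"].round(3))
e=s["ee_pos"]; u=proj("scene",[e,e+[0,0,.019],e+[0,0,.04]]); print(u.round(1), proj("scene",[[.536,.088,.032],[.536,.088,.018]]).round(1))
c=u[0].astype(int); x0,y0=c[0]-60,c[1]-70; k=6
g=cv2.resize(im[y0:y0+100,x0:x0+120],None,fx=k,fy=k,interpolation=cv2.INTER_NEAREST); g=cv2.convertScaleAbs(g,alpha=1.3,beta=10)
for q,col in zip(u,[(0,0,255),(0,255,0),(255,0,0)]): cv2.circle(g,tuple(int(v) for v in ((q-[x0,y0]+.5)*k)),4,col,-1)
cv2.imwrite("pics/s6.png",g)
E
```

```text
5.0 0.02161223217736092 0.0 [0.5356216  0.08834751 0.0204611 ] [ 0.231  0.53  -0.567  1.921  0.388  0.8   -0.657]
[[260.6 235.5]
 [259.7 230.4]
 [258.7 224.6]] [[260.  232.3]
 [260.7 236. ]]
```

View pics/s6.png

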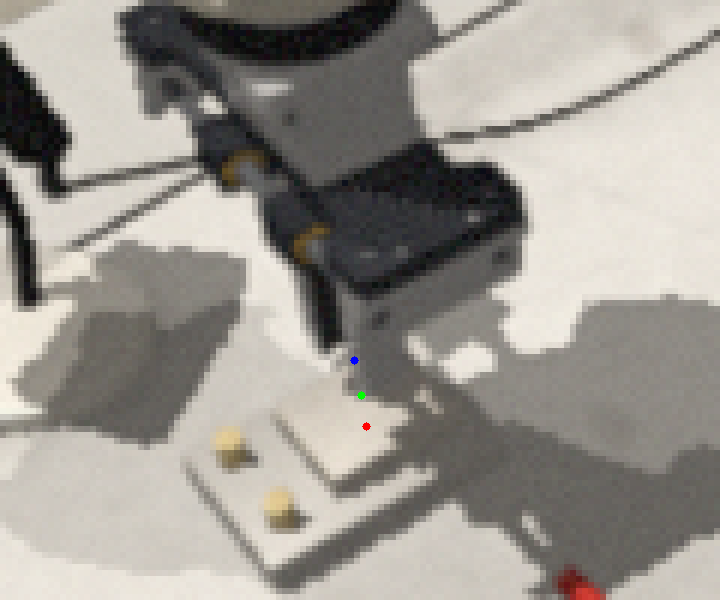

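The fingertips end at about (340,370) in the crop, roughly 20–35 mm above the reported TCP (red dot). I'll open to about 64 mm, wider than the block but narrower than the base, and feel down to the base's top.

```bash
python3 -m creep '[0,0,0,0,0,0,0.36, 0,0,0,0,0,0,0.36, 0,0,0,0,0,0,0.36, 0,0,0,0,0,0,0.36, 0,0,0,0,0,0,0.36, 0,0,0,0,0,0,0.36, 0,0,0.003,0,0,0,0.36, 0,0,0.006,0,0,0,0.36, 0,0,0.009,0,0,0,0.36, 0,0,0.009,0,0,0,0.36]'
```

```text
time: 6.0
ee_pos: [0.5353, 0.0883, 0.011]
eef_rot: [-2.339, -2.097, 0.001]
wrist_force: [-0.8, 0.4, 0.4]
finger_gap: 0.0639
grasp_force: 0.0
```

```bash
python3 -m creep '[0,0,0.001,0,0,0,0.36, 0,0,0.002,0,0,0,0.36, 0,0,0.003,0,0,0,0.36, 0,0,0.004,0,0,0,0.36, 0,0,0.004,0,0,0,0.36]'
```

```text
time: 6.5
ee_pos: [0.5356, 0.0883, 0.0074]
eef_rot: [-2.339, -2.097, 0.0]
wrist_force: [0.3, 0.4, -0.3]
finger_gap: 0.0642
grasp_force: 0.0
```

```bash
python3 -m creep '[0,0,0.001,0,0,0,0.36, 0,0,0.002,0,0,0,0.36, 0,0,0.003,0,0,0,0.36, 0,0,0.004,0,0,0,0.36, 0,0,0.004,0,0,0,0.36]'
```

```text
time: 7.0
ee_pos: [0.5355, 0.0883, 0.0033]
eef_rot: [-2.339, -2.097, 0.0]
wrist_force: [-0.2, 0.4, 0.7]
finger_gap: 0.0638
grasp_force: 0.0
```

```bash
python3 -m creep '[0,0,0.001,0,0,0,0.36, 0,0,0.002,0,0,0,0.36, 0,0,0.003,0,0,0,0.36, 0,0,0.003,0,0,0,0.36]'
```

```text
time: 7.4
ee_pos: [0.5355, 0.0883, 0.0003]
eef_rot: [-2.339, -2.097, 0.0]
wrist_force: [-0.1, 0.6, -0.2]
finger_gap: 0.064
grasp_force: 0.0
```

```bash
python3 -m creep '[0,0,0.001,0,0,0,0.36, 0,0,0.002,0,0,0,0.36, 0,0,0.003,0,0,0,0.36, 0,0,0.003,0,0,0,0.36]'; python3 -m creep '[0,0,0.001,0,0,0,0.36, 0,0,0.002,0,0,0,0.36, 0,0,0.002,0,0,0,0.36]'
```

```text
time: 7.8
ee_pos: [0.5355, 0.0883, -0.0027]
eef_rot: [-2.339, -2.097, 0.0]
wrist_force: [0.6, -0.1, -0.1]
finger_gap: 0.0642
grasp_force: 0.0
time: 8.1
ee_pos: [0.5356, 0.0883, -0.0047]
eef_rot: [-2.339, -2.097, 0.0]
wrist_force: [0.7, 0.7, -0.3]
finger_gap: 0.0643
grasp_force: 0.0
```

```bash
python3 -m creep '[0,0,0.001,0,0,0,0.36, 0,0,0.002,0,0,0,0.36, 0,0,0.003,0,0,0,0.36, 0,0,0.003,0,0,0,0.36]'; python3 -m creep '[0,0,0.001,0,0,0,0.36, 0,0,0.002,0,0,0,0.36, 0,0,0.003,0,0,0,0.36, 0,0,0.003,0,0,0,0.36]'
python3 - <<'E'
from h import *
s=bot.read_state(); im=bot.read_camera("wrist").astype(int)
# inner dark pad faces: columns of dark pixels in each row near the tips
for r in range(224,262,3):
    d=im[r,220:440].max(1)<60; c=np.flatnonzero(d)+220; print(r,[ (int(g[0]),int(g[-1])) for g in np.split(c,np.flatnonzero(np.diff(c)>1)+1) if len(g)>2])
E
```

```text
time: 8.5
ee_pos: [0.5355, 0.0883, -0.0077]
eef_rot: [-2.339, -2.097, 0.0]
wrist_force: [0.5, 0.3, 0.4]
finger_gap: 0.0641
grasp_force: 0.0
time: 8.9
ee_pos: [0.5355, 0.0884, -0.0107]
eef_rot: [-2.339, -2.097, 0.0]
wrist_force: [-0.1, -0.2, -0.0]
finger_gap: 0.0638
grasp_force: 0.0
224 []
227 []
230 []
233 [(276, 278), (374, 377)]
236 [(275, 278), (374, 378)]
239 [(273, 278), (374, 380)]
242 [(272, 278), (374, 382)]
245 [(270, 278), (374, 383)]
248 [(269, 279), (374, 385)]
251 [(267, 279), (373, 386)]
254 [(266, 279), (374, 388)]
257 [(264, 278), (375, 389)]
260 [(263, 276), (376, 391)]
```

The tip edges are 95 px apart for a 64 mm gap, which puts the tips about 35 mm behind the reported TCP. They are now at roughly z = 0.024, so I'll go 4 mm lower and grip.

```bash
python3 -m creep '[0,0,0.001,0,0,0,0.36, 0,0,0.002,0,0,0,0.36, 0,0,0.003,0,0,0,0.36, 0,0,0.004,0,0,0,0.36, 0,0,0.004,0,0,0,0.36]'
```

```text
time: 9.45
ee_pos: [0.5355, 0.0883, -0.0147]
eef_rot: [-2.339, -2.097, 0.0]
wrist_force: [-1.1, -1.2, 0.4]
finger_gap: 0.064
grasp_force: 0.0
```

```bash
python3 -m creep '[0,0,0,0,0,0,-1, 0,0,0,0,0,0,-1, 0,0,0,0,0,0,-1, 0,0,0,0,0,0,-1, 0,0,0,0,0,0,-1, 0,0,0,0,0,0,-1]' 50
```

```text
time: 10.05
ee_pos: [0.5356, 0.0883, -0.0145]
eef_rot: [-2.339, -2.097, -0.0]
wrist_force: [-0.5, 0.3, 0.5]
finger_gap: 0.0494
grasp_force: 50.0
```

Gripped at 49.4 mm with 50 N. Next I'll lift it.

```bash
python3 -m creep '[0,0,-0.01,0,0,0,-1, 0,0,-0.03,0,0,0,-1, 0,0,-0.055,0,0,0,-1, 0,0,-0.075,0,0,0,-1, 0,0,-0.075,0,0,0,-1, 0,0,-0.075,0,0,0,-1]'
python3 - <<'E'
from h import *
go([.4793,-.2235,.06],17.2)
E
```

```text
time: 10.65
ee_pos: [0.5355, 0.088, 0.0604]
eef_rot: [2.339, 2.097, 0.0]
wrist_force: [-1.3, 0.4, -4.3]
finger_gap: 0.0492
grasp_force: 50.0
shift mm [-315.8  -21.9    0.5] turn [ 2.000e-02  1.000e-02 -2.346e+01]
```

```bash
python3 -m creep '[-0.02,-0.001,0,0,0,-1.5,-1, -0.05,-0.003,0,0,0,-4,-1, -0.09,-0.006,0,0,0,-7,-1, -0.13,-0.009,0,0,0,-10,-1, -0.17,-0.012,0,0,0,-13,-1, -0.21,-0.015,0,0,0,-16,-1, -0.25,-0.017,0,0,0,-19,-1, -0.28,-0.019,0,0,0,-21,-1, -0.305,-0.021,0,0,0,-22.5,-1, -0.316,-0.022,0,0,0,-23.5,-1]'
python3 -m creep '[0,0,0,0,0,0,-1, 0,0,0,0,0,0,-1]'
python3 - <<'E'
from h import *
for _ in range(2): bot.read_camera("wrist")
go([.4793,-.2235,-.0065],17.2)
import pickle
m=bot.camera_model("wrist"); im=snap("wrist","w7.png"); s=bot.read_state(); print(s["wrist_force"].round(1))
for n,z in [("nest",.008),("long_fence",.022)]:
    for r in bot.silhouettes(n,"wrist")[:1]:
        c=max(cv2.findContours(r["mask"].astype(np.uint8),0,2)[0],key=cv2.contourArea)
        P=onz("wrist",c[:,0],z,m)[:,:2]; rr=cv2.minAreaRect((P*1000).astype(np.float32))
        print(n,round(r["conf"],2),len(c),np.round(rr[0],1),np.round(rr[1],1),round(rr[2],2))
E
```

```text
time: 11.65
ee_pos: [0.4777, -0.2257, 0.059]
eef_rot: [-1.864, -2.526, 0.001]
wrist_force: [-0.5, 0.3, -3.9]
finger_gap: 0.0492
grasp_force: 50.0
time: 11.85
ee_pos: [0.479, -0.2225, 0.0597]
eef_rot: [-1.863, -2.528, -0.0]
wrist_force: [0.7, 0.5, -3.5]
finger_gap: 0.0494
grasp_force: 50.0
shift mm [-1.3 -0.5 66.6] turn [-0.01 -0.05  0.11]
[ 0.2  0.5 -2.9]
nest 0.69 115 [ 474.9 -198.9] [133.3 129.5] 17.27
long_fence 0.94 44 [ 530.9 -193. ] [14.  89.4] 16.83
```

View pics/w7.png

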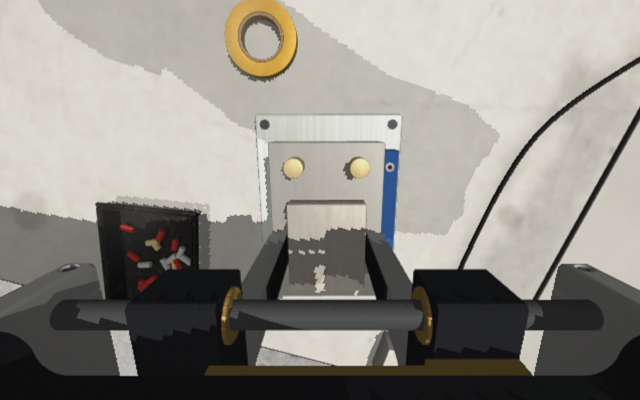

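The jig is held level above the nest with its pins at (293,168) and (360,168). The plate's far corners show at (257,115) and (401,115), and the long fence's end at (386–399,150). I'll refine the nest origin from these points.

```bash
python3 - <<'E'
from h import *
a=np.radians(17.2); A=np.array([[np.cos(a),-np.sin(a)],[np.sin(a),np.cos(a)]])
p=onz("wrist",[[257,115],[401,115]],.008)[:,:2]; f=onz("wrist",[[386,150],[399,150]],.022)[:,:2]
print("yaw",np.degrees(np.arctan2(*(p[1]-p[0])[::-1])),np.linalg.norm(p[1]-p[0]))
for q,l in zip([*p,*f],[(-76,91),(58,91),(37.5,60),(53.5,60)]): print((q-A@np.array(l)/1000).round(4))
s=bot.read_state(); zt=s["ee_pos"][2]+.0145+.032; q=onz("wrist",[[293,167],[360,167],[289,202],[365,202]],zt)
print((R.from_rotvec(s["eef_rot"]).inv().apply(q-s["ee_pos"])*1000).round(1))
print("grip in nest (mm)",(A.T@(s["ee_pos"][:2]-[.4908,-.220])*1000).round(1))
E
```

```text
yaw 17.374955289094007 0.12965602065573006
[ 0.4941 -0.2222]
[ 0.4898 -0.2231]
[ 0.4951 -0.2206]
[ 0.4907 -0.2219]
[[ 52.4 -19.2 -46.5]
 [ 52.5  20.5 -46.5]
 [ 31.  -22.3 -46.5]
 [ 31.1  24.3 -46.5]]
grip in nest (mm) [-11.5   0.8]
```

```bash
python3 -m creep '[0,0,0.02,0,0,0,-1, 0,0,0.04,0,0,0,-1, 0,0,0.052,0,0,0,-1, 0,0,0.058,0,0,0,-1, 0,0,0.061,0,0,0,-1, 0,0,0.063,0,0,0,-1, 0,0,0.063,0,0,0,-1]'; python3 -m creep '[0,0,0.001,0,0,0,-1, 0,0,0.002,0,0,0,-1, 0,0,0.002,0,0,0,-1]'
```

```text
time: 12.8
ee_pos: [0.4796, -0.2235, -0.0022]
eef_rot: [1.863, 2.529, 0.0]
wrist_force: [0.4, -0.8, -3.7]
finger_gap: 0.0489
grasp_force: 50.0
time: 13.1
ee_pos: [0.4793, -0.2235, -0.0045]
eef_rot: [1.863, 2.529, -0.0]
wrist_force: [-0.4, 1.1, -2.8]
finger_gap: 0.0494
grasp_force: 50.0
```

```bash
python3 -m creep '[0,0,0.001,0,0,0,-1, 0,0,0.0015,0,0,0,-1, 0,0,0.0015,0,0,0,-1]'; python3 -m creep '[0,0,0.0005,0,0,0,-1, 0,0,0.001,0,0,0,-1, 0,0,0.001,0,0,0,-1]'
```

```text
time: 13.4
ee_pos: [0.4793, -0.2233, -0.0061]
eef_rot: [-1.863, -2.529, -0.0]
wrist_force: [-0.1, 0.4, -3.3]
finger_gap: 0.0497
grasp_force: 50.0
time: 13.7
ee_pos: [0.4794, -0.2235, -0.0065]
eef_rot: [1.863, 2.529, -0.001]
wrist_force: [-4.3, 1.1, 10.1]
finger_gap: 0.0498
grasp_force: 50.0
```

It's on the plate, with Fz up about 13 N. I'll ease the downward press slightly and slide toward the long fence (tool +y).

```bash
python3 -m creep '[0,0,-0.0003,0,0,0,-1, 0,0.002,-0.0003,0,0,0,-1, 0,0.004,-0.0003,0,0,0,-1, 0,0.006,-0.0003,0,0,0,-1, 0,0.008,-0.0003,0,0,0,-1, 0,0.009,-0.0003,0,0,0,-1, 0,0.009,-0.0003,0,0,0,-1]'; python3 -m creep '[0,0.001,0,0,0,0,-1, 0,0.0015,0,0,0,0,-1, 0,0.0015,0,0,0,0,-1]'
cat >> h.py <<'E'
def nf():
    s=bot.read_state(); a=np.radians(17.3); A=np.array([[np.cos(a),-np.sin(a)],[np.sin(a),np.cos(a)]])
    print("t",s["time"],"F nest",(A.T@s["wrist_force"][:2]).round(1),s["wrist_force"][2].round(1),"Tz",s["wrist_torque"].round(2),"grip nest mm",(A.T@(s["ee_pos"][:2]-[.492,-.222])*1000).round(2),"yaw",round(np.degrees(np.arctan2(*R.from_rotvec(s["eef_rot"]).as_matrix()[[1,0],1])),2))
E
python3 -c "
from h import *
nf()"
```

```text
time: 14.4
ee_pos: [0.4867, -0.2216, -0.0065]
eef_rot: [-1.863, -2.528, 0.004]
wrist_force: [-11.5, -2.5, 14.7]
finger_gap: 0.0492
grasp_force: 50.0
time: 14.7
ee_pos: [0.4878, -0.2212, -0.0065]
eef_rot: [-1.863, -2.527, 0.004]
wrist_force: [-13.6, -2.1, 17.1]
finger_gap: 0.0493
grasp_force: 50.0
t 14.7 F nest [-13.6   2. ] 17.1 Tz [-0.49  3.13  0.1 ] grip nest mm [-3.75  2.03] yaw 17.2
```

```bash
python3 -m creep '[0,0.0005,-0.0004,0,0,0,-1, 0,0.001,-0.0004,0,0,0,-1, 0,0.0015,-0.0004,0,0,0,-1, 0,0.002,-0.0004,0,0,0,-1, 0,0.002,-0.0004,0,0,0,-1]'; python3 -c "
from h import *
nf()"; python3 -m creep '[0,0.0005,0,0,0,0,-1, 0,0.001,0,0,0,0,-1, 0,0.0015,0,0,0,0,-1, 0,0.0015,0,0,0,0,-1]'; python3 -c "
from h import *
nf()"
```

```text
time: 15.2
ee_pos: [0.4898, -0.2205, -0.0065]
eef_rot: [-1.863, -2.527, 0.003]
wrist_force: [-10.5, -3.1, 7.5]
finger_gap: 0.0493
grasp_force: 50.0
t 15.2 F nest [-10.9   0.1] 7.5 Tz [-0.7   2.27 -0.04] grip nest mm [-1.65  2.11] yaw 17.2
time: 15.6
ee_pos: [0.4901, -0.2205, -0.0065]
eef_rot: [-1.863, -2.526, 0.006]
wrist_force: [-17.4, -4.7, 16.0]
finger_gap: 0.0493
grasp_force: 50.0
t 15.6 F nest [-18.    0.7] 16.0 Tz [-0.87  4.05  0.09] grip nest mm [-1.37  2.02] yaw 17.17
```

```bash
python3 -m creep '[0,0,-0.0004,0,0,0,-1, 0,0.0005,-0.0004,0,0,0,-1, 0,0.0005,-0.0004,0,0,0,-1]'; python3 -c "
from h import *
nf()"; python3 -m creep '[0,0.0005,0,0,0,0,-1, 0,0.001,0,0,0,0,-1, 0,0.001,0,0,0,0,-1]'; python3 -c "
from h import *
nf()"
```

```text
time: 15.9
ee_pos: [0.4901, -0.2204, -0.0064]
eef_rot: [-1.863, -2.525, 0.007]
wrist_force: [-19.1, -5.0, 11.3]
finger_gap: 0.0494
grasp_force: 50.0
t 15.9 F nest [-19.7   0.9] 11.3 Tz [-1.19  4.15  0.08] grip nest mm [-1.33  2.08] yaw 17.17
time: 16.2
ee_pos: [0.4901, -0.2204, -0.0064]
eef_rot: [-1.862, -2.524, 0.009]
wrist_force: [-25.4, -5.3, 18.0]
finger_gap: 0.0496
grasp_force: 50.0
t 16.2 F nest [-25.8   2.5] 18.0 Tz [-1.32  5.68  0.17] grip nest mm [-1.35  2.08] yaw 17.15
```

The long fence is reached: no more motion, and force rises about 6 N/mm. I'll ease off 1.5 mm and slide toward the short fence (tool -x).

```bash
cat >> h.py <<'E'
def tilt():
    s=bot.read_state(); z=R.from_rotvec(s["eef_rot"]).as_matrix()[:,2]; a=np.radians(17.3); A=np.array([[np.cos(a),-np.sin(a)],[np.sin(a),np.cos(a)]])
    print("tool z lean in nest xy, deg",np.degrees(A.T@z[:2]).round(2),"z",s["ee_pos"][2].round(4),"gap",s["finger_gap"].round(4))
E
python3 -m creep '[0,-0.0015,0,0,0,0,-1, -0.002,-0.0015,0,0,0,0,-1, -0.004,-0.0015,0,0,0,0,-1, -0.006,-0.0015,0,0,0,0,-1, -0.007,-0.0015,0,0,0,0,-1, -0.007,-0.0015,0,0,0,0,-1]'; python3 -c "
from h import *
nf();tilt()"
```

```text
time: 16.8
ee_pos: [0.4905, -0.2229, -0.0066]
eef_rot: [-1.856, -2.523, 0.004]
wrist_force: [-29.3, 18.6, 28.3]
finger_gap: 0.049
grasp_force: 50.1
t 16.8 F nest [-22.4  26.4] 28.3 Tz [4.6  6.65 0.11] grip nest mm [-1.73 -0.43] yaw 17.32Traceback (most recent call last):
  File "<string>", line 3, in <module>
    nf();tilt()
         ~~~~^^
  File "h.py", line 31, in tilt
    print("tool z lean in nest xy, deg",np.degrees(A.T@z[:2]).round(2),"z",s["ee_pos"][2].round(4),"gap",s["finger_gap"].round(4))
                                                                                                         ^^^^^^^^^^^^^^^^^^^^^
AttributeError: 'float' object has no attribute 'round'
```

Too much downward force is building up through tilt, so I'll raise the command a bit and relax both pushes.

```bash
sed -i 's/s\["finger_gap"\].round(4)/round(s["finger_gap"],4)/' h.py
python3 -m creep '[0,-0.0005,-0.0004,0,0,0,-1, 0,-0.001,-0.0008,0,0,0,-1, 0,-0.001,-0.0008,0,0,0,-1]'; python3 -c "
from h import *
nf();tilt()"
```

```text
time: 17.1
ee_pos: [0.4915, -0.2258, -0.006]
eef_rot: [-1.861, -2.526, 0.003]
wrist_force: [-9.3, 2.6, -3.1]
finger_gap: 0.0492
grasp_force: 50.0
t 17.1 F nest [-8.1  5.3] -3.1 Tz [0.49 2.39 0.02] grip nest mm [-1.58 -3.44] yaw 17.24
tool z lean in nest xy, deg [-0.22  0.13] z -0.006 gap 0.0492
```

```bash
python3 -m creep '[-0.001,0,0,0,0,0,-1, -0.002,0,0,0,0,0,-1, -0.003,0,0,0,0,0,-1, -0.004,0,0,0,0,0,-1, -0.004,0,0,0,0,0,-1]'; python3 -c "
from h import *
nf();tilt()"
```

```text
time: 17.6
ee_pos: [0.4926, -0.2291, -0.0062]
eef_rot: [-1.86, -2.526, 0.002]
wrist_force: [-10.0, 4.1, -1.7]
finger_gap: 0.0494
grasp_force: 50.0
t 17.6 F nest [-8.3  6.9] -1.7 Tz [0.94 2.54 0.02] grip nest mm [-1.59 -6.98] yaw 17.25
tool z lean in nest xy, deg [-0.24  0.17] z -0.0062 gap 0.0494
```

```bash
python3 -m creep '[-0.001,0,0,0,0,0,-1, -0.002,0,0,0,0,0,-1, -0.003,0,0,0,0,0,-1, -0.004,0,0,0,0,0,-1, -0.004,0,0,0,0,0,-1]'; python3 -c "
from h import *
nf();tilt()"
```

```text
time: 18.1
ee_pos: [0.4936, -0.2326, -0.0062]
eef_rot: [-1.86, -2.525, 0.002]
wrist_force: [-10.9, 6.3, -0.3]
finger_gap: 0.0497
grasp_force: 50.0
t 18.1 F nest [-8.5  9.2] -0.3 Tz [ 1.45  2.71 -0.  ] grip nest mm [ -1.61 -10.62] yaw 17.26
tool z lean in nest xy, deg [-0.25  0.2 ] z -0.0062 gap 0.0497
```

```bash
python3 -m creep '[-0.001,0,0,0,0,0,-1, -0.002,0,0,0,0,0,-1, -0.003,0,0,0,0,0,-1, -0.003,0,0,0,0,0,-1]'; python3 -c "
from h import *
nf();tilt()"
```

```text
time: 18.5
ee_pos: [0.4938, -0.2328, -0.0063]
eef_rot: [-1.856, -2.524, 0.0]
wrist_force: [-17.7, 20.4, 9.1]
finger_gap: 0.0495
grasp_force: 50.0
t 18.5 F nest [-10.9  24.7] 9.1 Tz [ 4.97  4.33 -0.45] grip nest mm [ -1.49 -10.85] yaw 17.34
tool z lean in nest xy, deg [-0.31  0.38] z -0.0063 gap 0.0495
```

```bash
python3 -m creep '[-0.0005,0,0,0,0,0,-1, -0.001,0,0,0,0,0,-1, -0.001,0,0,0,0,0,-1]'; python3 -c "
from h import *
nf();tilt()"
```

```text
time: 18.8
ee_pos: [0.4938, -0.2329, -0.0063]
eef_rot: [-1.855, -2.523, 0.0]
wrist_force: [-21.1, 26.0, 14.2]
finger_gap: 0.0494
grasp_force: 50.0
t 18.8 F nest [-12.4  31.1] 14.2 Tz [ 6.19  4.9  -0.44] grip nest mm [ -1.5  -10.93] yaw 17.36
tool z lean in nest xy, deg [-0.33  0.45] z -0.0063 gap 0.0494
```

Both fences are now reached, but the compliance has leaned the tool by about 0.3–0.45°. I'll counter-rotate so the jig lies flat, balance the pushes and press lightly down.

```bash
python3 -m creep '[0.0005,0.0007,0,-0.2,-0.3,0,-1, 0.001,0.0015,0,-0.4,-0.6,0,-1, 0.001,0.0015,0.0002,-0.5,-0.7,0,-1, 0.001,0.0015,0.0002,-0.5,-0.7,0,-1]'; python3 -c "
from h import *
nf();tilt()"
```

```text
time: 19.2
ee_pos: [0.4942, -0.2332, -0.0066]
eef_rot: [1.859, 2.526, -0.004]
wrist_force: [-20.7, 17.2, 13.6]
finger_gap: 0.0494
grasp_force: 50.0
t 19.2 F nest [-14.7  22.5] 13.6 Tz [ 4.    6.03 -0.44] grip nest mm [ -1.18 -11.33] yaw 17.3
tool z lean in nest xy, deg [ 0.09 -0.35] z -0.0066 gap 0.0494
```

```bash
python3 -m creep '[0,0.0005,0,0.05,0.2,0,-1, 0,0.001,0,0.1,0.33,0,-1, 0,0.001,0.0003,0.1,0.33,0,-1, 0,0.001,0.0003,0.1,0.33,0,-1]'; python3 -c "
from h import *
nf();tilt()"
```

```text
time: 19.6
ee_pos: [0.4941, -0.233, -0.0066]
eef_rot: [-1.862, -2.529, 0.003]
wrist_force: [-33.9, 18.5, 29.3]
finger_gap: 0.0493
grasp_force: 50.0
t 19.6 F nest [-26.9  27.8] 29.3 Tz [ 4.48  8.2  -0.4 ] grip nest mm [ -1.27 -11.1 ] yaw 17.27
tool z lean in nest xy, deg [-0.13  0.01] z -0.0066 gap 0.0493
```

Forces are about 27 N against each fence and 29 N down, the lean is about 0.1° and the height matches the plate. With no views left, I'll test flushness by turning slightly each way and watching the torque.

```bash
python3 -m creep '[0,0,0,0,0,-0.3,-1, 0,0,0,0,0,-0.3,-1, 0,0,0,0,0,-0.3,-1]' >/dev/null; python3 -c "
from h import *
nf();tilt()"; python3 -m creep '[0,0,0,0,0,0.6,-1, 0,0,0,0,0,0.6,-1, 0,0,0,0,0,0.6,-1]'>/dev/null; python3 -c "
from h import *
nf();tilt()"
```

```text
t 19.9 F nest [-25.8  27.4] 28.7 Tz [ 4.56  8.11 -0.86] grip nest mm [ -1.27 -11.09] yaw 17.55
tool z lean in nest xy, deg [-0.13  0.02] z -0.0066 gap 0.0494
t 20.2 F nest [-24.9  26.3] 28.1 Tz [ 4.46  8.06 -0.15] grip nest mm [ -1.28 -11.1 ] yaw 17.0
tool z lean in nest xy, deg [-0.13  0.01] z -0.0067 gap 0.0495
```

The grip point didn't move during the turns and the torque responded elastically both ways, so the jig is constrained flush. The final torque is near zero. I'll hold briefly and hand in.

```bash
python3 -m creep '[0,0,0,0,0,0,-1, 0,0,0,0,0,0,-1, 0,0,0,0,0,0,-1]'; python3 -c "
from h import *
nf();tilt()
print(bot.finish_job())"
```

```text
time: 20.5
ee_pos: [0.4941, -0.233, -0.0066]
eef_rot: [-1.868, -2.524, 0.003]
wrist_force: [-33.0, 18.3, 27.9]
finger_gap: 0.0493
grasp_force: 50.0
t 20.5 F nest [-26.1  27.3] 27.9 Tz [ 4.38  8.09 -0.13] grip nest mm [ -1.25 -11.11] yaw 17.0
tool z lean in nest xy, deg [-0.13  0.01] z -0.0066 gap 0.0493
the job is handed in; nothing more can be done
None
```

I handed the job in at 20.5 s with the jig flat on the plate, pins away from the short fence, still gripped and pressed home with about 26 N against the long fence and 27 N against the short one; flush seating and both buttons being in are judged from force and position, since I had no picture views left to check them.

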